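# Hang a second tray on the hook rail

## Task

Pick up the small plywood tray that stands on the table and hang it on the hook rail, to the right of the tray already hanging there. Then slide it left along the rail so that it shoves its neighbour along until that comes up against the sprung buffer of the end stop, press the pair gently but clearly (about 10 N) against the buffer for a moment, and let go. Move the first tray only with the second, never with the gripper; both trays must stay hooked fully down on the rail, side by side and touching or nearly so, and nothing else may be disturbed.

Things in the scene. Friction and masses are not known exactly. Their poses are not given: they have to be found in the camera images.
- rack: fixed plywood hook rail: a long upturned hook whose upright lip is a board 10 mm thick (x +-5 mm), 300 mm long (y +-150), z 60 to 160 mm; a low back board (to z = 111) stands 55 mm behind it. Origin on the table under the lip's middle; +x to the back, +y left along the rail, z up. Trays hang in front (-x); fully home their origin is at x -44 to -49, z 71 mm here, axes parallel
- rail_left (a point): left end of the rail's top edge, y = +150 mm in the rack frame. Near it a dark wooden end stop (44 x 24 x 46 mm, thumbscrew) straddles the rail; on its right face, at bridge height, a sprung rubber buffer, 20 mm across. The stop is clamped at varying places: its buffer face lies anywhere from rack y = +95 to +130 mm, is not measured and must be felt for. The buffer yields up to 8 mm at 3 N per mm
- tray_hung: tray like the loose one, same size, axes and hook, hanging on the left part of the rail 10 to 65 mm short of the buffer, with an eraser and a wood chip fixed inside. About 0.23 kg. Origin: centre of its wooden box's underside. Hung trays slide on the rail with about 1 to 3 N of friction each, more if pressed down
- tray_loose: plywood tray 66 (x) x 80 (y) x 45 mm high with a steel hook at its back and a bolt fixed inside, standing on the table in front of the rail, left or right. About 0.26 kg. Origin: centre of the box's underside; z up, +x to the hook, y along the rail when hung. A steel back plate (z 15 to 97 mm, inner face x = +39) rises behind the box to the hook
- loose_hook (a point): top inside of the loose tray's hook, which rests on the rail's top edge: at x = +46, y = 0, z = 89 mm in the tray frame. The slot there is 14.5 mm wide in x, between back plate and a hook lip that reaches down to z = 68 mm with a flared mouth. The steel bridge over it (8 mm high, 92 mm wide in y) is the widest part: hung trays touch bridge to bridge, origins 92 mm apart
- loose_grip (a point): middle of the wooden grip block on top of the loose tray's bridge: at x = +46, y = 0, z = 118 mm in the tray frame; the block is 14 mm thick in x, 34 mm wide in y, from z = 97 to 139 mm. Take it from above
- screw_jar: bystander: clear jar of screws with a blue lid, 62 mm in diameter, 77 mm high, loose; origin at the centre of its underside
- tape_measure: bystander: orange tape measure standing to the left of the rail, 38 x 88 x 69 mm, loose; origin at the centre of its underside
- sanding_block: bystander: brown sanding block 60 x 100 x 31 mm, loose, lying in front of the rail; origin at the centre of its underside

How it is judged:
By the outcome, as a careful person would: the job done as asked, in the order asked, and still so for the second after the job is handed in, with the robot touching nothing.
It also fails if it takes over 64 s, if anything falls off the work surface, if the arm or the gripper's body presses on something with over 40 N, if the wrist force passes 120 N, or if a joint passes its speed limit or range.

## Robot

A 6-joint arm with a two-finger parallel gripper is mounted at the origin on a cart in front of the work surface, level with it; the furniture and walls round the work are solid. World frame = base frame: x ahead of the robot, y to its left, z up, the work surface at z = 0. Lengths are in m, angles in degrees, forces in N, time in s.
With the tool pointing down it reaches from about 0.15 to 0.775 m from the base axis. Payload 6.1 kg.
Tool frame: the origin (TCP) lies midway between the tips of the shut fingers; the grasp point (between the pads) lies behind it (manip.pinch_z is the z of the grasp point in the tool frame, in m); z points along the fingers, y is the line along which they close (so a half turn about z gives the same grasp; the last joint's range is limited). The gripper opens to 85 mm and grips with 20 to 120 N. Pads are 22 mm wide; open, the fingers measure 114 mm over their backs; the gripper's body (76 mm by 85 mm) begins 54 mm behind the grasp point. The pads swing forward as they close: fully open they stand 13 mm farther back than shut.
Start: joints at [74.427, 7.208, -2.269, 80.523, 0, 90], TCP at [0.141, 0.506, 0.197] pointing down, gripper open.
Joint ranges: [-155.77, 155.77], [-54.66, 111.73], [-72.52, 77.12], [-102.08, 115.82], [-83.92, 84.16], [-180, 180]. Speed limits (degrees/s): [136.94, 136.94, 172.46, 180, 180, 180].

## Interface

Orientations are given as [roll, pitch, yaw] about the fixed x, y, z axes, in that order (R = Rz(yaw) Ry(pitch) Rx(roll)).
In Python, from station import manip gives the robot as it stands.
- The arm moves only by the tool apply_moves, never from a script. Its argument "increments" is one flat list of numbers, 7 for each row, row after row: the opening, from -1 (shut) to 1 (fully open), then the shift along the tool's x, y, z scaled (see below), then the turn, a rotation vector about the tool's x, y, z scaled (see below). A call has 1 to 5 rows; each row shifts and turns the commanded pose from where the row before left it, along the tool's axes as they then stand; what a row does not reach is not made up. The controller multiplies each number of a shift by 600 mm and each number of a turn by 120 degrees. A row lasts 1/8 s, in which the tool goes at most 62.5 mm and 10.7 degrees, less where a joint would pass 70% of its speed; a pose out of reach is approached as far as the arm can. A call with a number of a shift or a turn outside -1 to 1 is refused whole. A call with a gripper value outside its range is refused whole. The fingers move at their own pace and stop on an object; the grip force is fixed at half the most. Time passes only in rows, so rows that do not move let the fingers close. It gives the time, the measured TCP pose, the force, the opening and the grip force at its end, in the units of the state.
- manip.state(): the state, without advancing time (a new reading comes with each control period).
- manip.camera(name): name is "side" or "top" or "wrist"; returns a dict with "pixels" (480x640x3 uint8, blue, green, red), "mtx" (3x3 intrinsics, pixels), "R" (3x3) and "t" (3): a world point X has camera coordinates R X + t. Camera axes: x right, y down, z forward; pixel columns grow to the right and rows downward; lengths in m; the calibration is good to about 2 mm. A picture is of the moment at which its call begins. There is no depth.
- manip.sign_off(): hands the job in; it is judged then, once.
The state is a dict: "t": time; "joint_positions": joint angles; "joint_vel": joint speeds; "joint_torque": joint torques, N m; "position": TCP position; "ee_rot": TCP orientation; "force": force on the tool from outside, world axes, zero at the start; "moment": the same for the moment, N m; "opening": finger opening in m; "grip_force": force on a finger pad.
Only numpy, scipy, OpenCV 4.12 (cv2) and the standard library are available. Lean on these libraries where they do the work, as an engineer would, in place of code of your own. Each camera call takes 0.05 s, during which the arm holds its last target. There are 200 camera calls.

## Working session

There is one attempt and no reset: what is moved stays moved. The work goes in short steps, Python scripts to look and compute and a tool call to move; the robot and the scene stay as the last step left them, time stands still between calls to the robot, and variables do not carry over. Pictures are saved under pics/ and viewed, at most 10 in all, crops included, and the job is handed in when it is done.

Besides the shell and the picture viewer there is one more tool, called after ">>>" in YAML: its name, and indented under it one key for each argument. apply_moves: Moves the arm, as the interface text tells. Its arguments: {"type":"object","properties":{"increments":{"type":"array"}},"required":["increments"]}

```bash
mkdir -p pics; ls; python3 - <<'E'
from station import manip
import cv2,numpy as np
s=manip.state();print(s['t'],s['position'],s['ee_rot'],s['opening'],s['force'],manip.pinch_z)
for n in("side","top","wrist"):
    c=manip.camera(n);cv2.imwrite(f"pics/{n}0.png",c["pixels"]);np.savez(f"pics/{n}0.npz",**c)
    print(n,-c["R"].T@c["t"],c["R"][2],c["mtx"][0,0])
E
```

```text
pics
0.0 [0.1408218  0.50527364 0.19661966] [-1.79908058e+02 -1.57454745e-04  1.64426645e+02] 0.08523249897401444 [-0.87493254 -0.61912791 -0.23210304] -0.0187
side [0.38095474 0.88299486 0.75409542] [ 0.13945278 -0.78581313 -0.60253684] 484.75549744361
top [0.39584413 0.00904532 1.54146306] [ 0.10802811 -0.00671014 -0.99412519] 548.683334650609
wrist [0.07106682 0.5255057  0.37333722] [ 0.27601512 -0.07833686 -0.95795563] 382.95105180451935
```

View pics/side0.png

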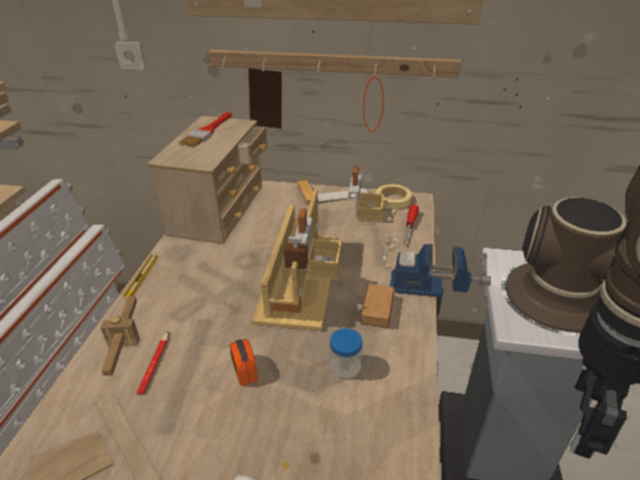

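View pics/top0.png

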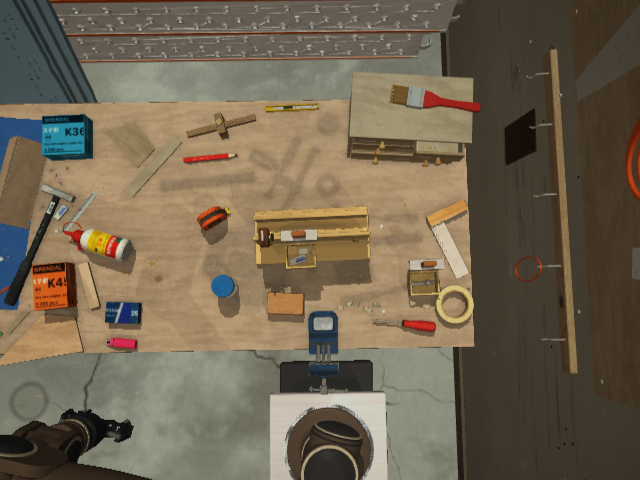

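The side view shows the rack (≈300,260), the jar, tape and block in front and left of it, and the loose tray at (372,205). In the top view the rail runs through (312,235), the hung tray is at (300,250) with the dark stop at (263,237), and the loose tray is at (424,280) with its grip at (426,265).

```bash
python3 - <<'E'
import cv2
a=cv2.imread("pics/top0.png")[195:325,240:480];b=cv2.imread("pics/side0.png")[155:340,230:430]
cv2.imwrite("pics/topc.png",cv2.resize(a,None,fx=3.3,fy=3.3,interpolation=cv2.INTER_CUBIC))
cv2.imwrite("pics/sidec.png",cv2.resize(b,None,fx=3.2,fy=3.2,interpolation=cv2.INTER_CUBIC))
E
```

```text
(no output)
```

View pics/topc.png

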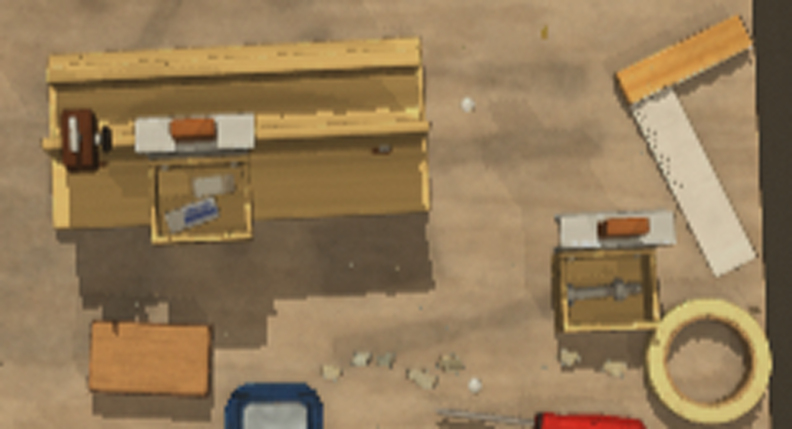

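View pics/sidec.png

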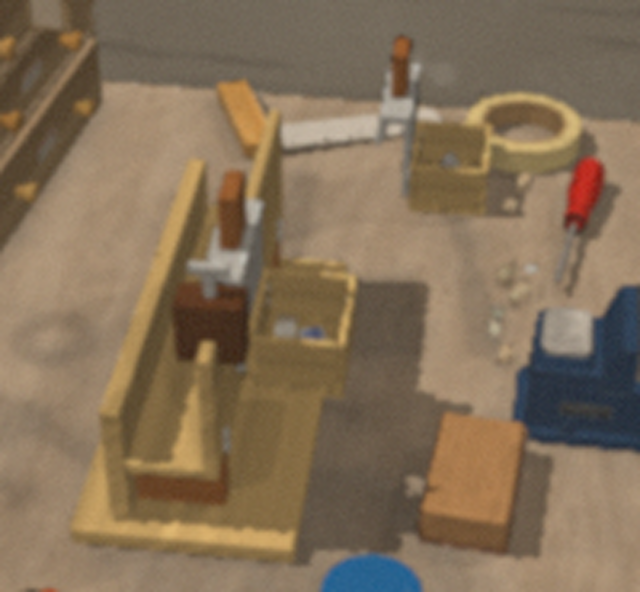

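Crops confirm: the loose tray's bridge in top crop spans (558,212)–(675,249), its grip block (600,217)–(648,238); the rail top runs from (43,143) to (430,128); the hung tray's bridge spans x 135–256, and the buffer tip is near (110,137).

```bash
cat > h.py <<'E'
import numpy as np, cv2
def ray(c,uv,z):
    uv=np.atleast_2d(np.asarray(uv,float))
    d=(np.linalg.inv(c["mtx"])@np.c_[uv,np.ones(len(uv))].T).T@c["R"]   # R^T d
    o=-c["R"].T@c["t"]
    return o+d*((z-o[2])/d[:,2])[:,None]
def proj(c,X):
    p=(c["R"]@np.atleast_2d(X).T+c["t"][:,None]).T@c["mtx"].T
    return p[:,:2]/p[:,2:]
def tri(c1,u1,c2,u2):
    A=[];b=[]
    for c,u in((c1,u1),(c2,u2)):
        P=c["mtx"]@np.c_[c["R"],c["t"]]
        for k in(0,1):
            r=u[k]*P[2]-P[k];A.append(r[:3]);b.append(-r[3])
    return np.linalg.lstsq(np.array(A),np.array(b),rcond=None)[0]
E
python3 - <<'E'
from h import *
c=np.load("pics/top0.npz");s=np.load("pics/side0.npz")
T=lambda p:np.array(p)/3.3+[240,195]-.35
S=lambda p:np.array(p)/3.2+[230,155]-.35
np.set_printoptions(precision=4,suppress=True)
r=lambda n,p,z:print(n,ray(c,T(p),z))
r("rail",[[45,144],[430,127]],.160)
r("bridge loose",[[558,212],[675,211],[675,245],[558,247]],.097)
r("block loose",[[600,219],[648,217],[649,234],[600,238]],.139)
r("bridge hung",[[135,118],[256,114],[254,150],[136,152]],.168)
r("block hung",[[171,120],[215,118],[216,137],[171,140]],.210)
r("box loose",[[555,250],[655,250],[660,327],[565,332]],.045)
r("buffer",[[110,137]],.16)
r("jar",(np.array([[222,286]])-[240,195])*3.3,.077)
r("tape roll",[[647,360],[710,298]],.02)
def blob(c,x0,y0,x1,y1):
    h=cv2.cvtColor(c["pixels"],cv2.COLOR_BGR2HSV)[y0:y1,x0:x1]
    m=cv2.inRange(h,(3,130,60),(14,255,255))
    n,l,st,ce=cv2.connectedComponentsWithStats(m);i=1+st[1:,4].argmax()
    print(st[i]+[x0,y0,0,0,0],ce[i]+[x0,y0]);return ce[i]+[x0,y0]
a=blob(c,415,255,442,275);b=blob(s,345,160,370,190)
print(tri(c,a,s,b))
E
```

```text
rail [[ 0.5613  0.1823  0.16  ]
 [ 0.5701 -0.1137  0.16  ]]
bridge loose [[ 0.5079 -0.2202  0.097 ]
 [ 0.5073 -0.314   0.097 ]
 [ 0.4801 -0.3129  0.097 ]
 [ 0.4799 -0.2193  0.097 ]]
block loose [[ 0.4987 -0.246   0.139 ]
 [ 0.4997 -0.2834  0.139 ]
 [ 0.4865 -0.2837  0.139 ]
 [ 0.4839 -0.2455  0.139 ]]
bridge hung [[0.5793 0.1125 0.168 ]
 [0.5811 0.0199 0.168 ]
 [0.5534 0.0218 0.168 ]
 [0.5532 0.1119 0.168 ]]
block hung [[0.5718 0.0826 0.21  ]
 [0.5728 0.05   0.21  ]
 [0.5586 0.0494 0.21  ]
 [0.5569 0.0828 0.21  ]]
box loose [[ 0.4805 -0.2249  0.045 ]
 [ 0.4792 -0.3078  0.045 ]
 [ 0.4157 -0.3095  0.045 ]
 [ 0.4128 -0.231   0.045 ]]
buffer [[0.566  0.1324 0.16  ]]
jar [[0.4456 0.2769 0.077 ]]
tape roll [[ 0.3887 -0.3029  0.02  ]
 [ 0.4396 -0.3577  0.02  ]]
[421 261  16   6  80] [428.4125 263.475 ]
[353 167   5  18  71] [354.7183 174.8732]
[ 0.4942 -0.2672  0.1204]
```

```bash
cat >> h.py <<'E'
from scipy.spatial.transform import Rotation as Ro
def plan(s,target,yaw,n,op=1):
    """print n rows from the state to target (tool down) in the move units"""
    R=Ro.from_euler("xyz",s["ee_rot"],degrees=True);p=np.array(s["position"])
    G=Ro.from_euler("xyz",[180,0,yaw],degrees=True);rv=(R.inv()*G).as_rotvec(degrees=True)
    d=(np.array(target)-p)/n;out=[]
    for i in range(n):
        out+=[[op]+list(np.round(R.inv().apply(d)/.6,4))+list(np.round(rv/n/120,4))]
        R=R*Ro.from_rotvec(rv/n,degrees=True)
    for i in range(0,n,5):print(sum(out[i:i+5],[]))
E
python3 - <<'E'
from h import *;from station import manip
plan(manip.state(),[.493,-.265,.26],90,15)
E
```

```text
[1, np.float64(-0.0607), np.float64(-0.072), np.float64(-0.0069), np.float64(-0.0), np.float64(0.0), np.float64(0.0413), 1, np.float64(-0.0667), np.float64(-0.0664), np.float64(-0.0069), np.float64(-0.0), np.float64(0.0), np.float64(0.0413), 1, np.float64(-0.0722), np.float64(-0.0604), np.float64(-0.0069), np.float64(-0.0), np.float64(0.0), np.float64(0.0413), 1, np.float64(-0.0771), np.float64(-0.054), np.float64(-0.007), np.float64(-0.0), np.float64(0.0), np.float64(0.0413), 1, np.float64(-0.0815), np.float64(-0.0471), np.float64(-0.007), np.float64(-0.0), np.float64(0.0), np.float64(0.0413)]
[1, np.float64(-0.0853), np.float64(-0.0399), np.float64(-0.007), np.float64(-0.0), np.float64(0.0), np.float64(0.0413), 1, np.float64(-0.0884), np.float64(-0.0323), np.float64(-0.007), np.float64(-0.0), np.float64(0.0), np.float64(0.0413), 1, np.float64(-0.0909), np.float64(-0.0246), np.float64(-0.007), np.float64(-0.0), np.float64(0.0), np.float64(0.0413), 1, np.float64(-0.0926), np.float64(-0.0166), np.float64(-0.007), np.float64(-0.0), np.float64(0.0), np.float64(0.0413), 1, np.float64(-0.0937), np.float64(-0.0085), np.float64(-0.007), np.float64(-0.0), np.float64(0.0), np.float64(0.0413)]
[1, np.float64(-0.0941), np.float64(-0.0004), np.float64(-0.007), np.float64(-0.0), np.float64(0.0), np.float64(0.0413), 1, np.float64(-0.0938), np.float64(0.0077), np.float64(-0.007), np.float64(-0.0), np.float64(0.0), np.float64(0.0413), 1, np.float64(-0.0928), np.float64(0.0158), np.float64(-0.007), np.float64(-0.0), np.float64(0.0), np.float64(0.0413), 1, np.float64(-0.0911), np.float64(0.0238), np.float64(-0.007), np.float64(-0.0), np.float64(0.0), np.float64(0.0413), 1, np.float64(-0.0887), np.float64(0.0316), np.float64(-0.007), np.float64(-0.0), np.float64(0.0), np.float64(0.0413)]
```

>>> apply_moves:
  increments: [1, -0.06, -0.072, -0.014, 0, 0, 0.041, 1, -0.067, -0.066, -0.014, 0, 0, 0.041, 1, -0.072, -0.06, -0.014, 0, 0, 0.041, 1, -0.077, -0.054, -0.014, 0, 0, 0.041, 1, -0.082, -0.047, -0.014, 0, 0, 0.041]

```text
t: 0.78
position: [0.259, 0.2478, 0.2395]
ee_rot: [180.0, 0.0, 139.7]
force: [1.6, 0.0, 0.4]
opening: 0.0854
grip_force: 0.0
```

>>> apply_moves:
  increments: [1, -0.085, -0.04, -0.007, 0, 0, 0.041, 1, -0.088, -0.032, -0.007, 0, 0, 0.041, 1, -0.091, -0.025, -0.007, 0, 0, 0.041, 1, -0.093, -0.017, -0.007, 0, 0, 0.041, 1, -0.094, -0.008, 0, 0, 0, 0.041]

```text
t: 1.4
position: [0.3779, -0.0088, 0.2565]
ee_rot: [179.9, 0.0, 115.0]
force: [1.0, 1.4, -0.6]
opening: 0.0854
grip_force: 0.0
```

>>> apply_moves:
  increments: [1, -0.094, 0, 0, 0, 0, 0.041, 1, -0.094, 0.008, 0, 0, 0, 0.041, 1, -0.093, 0.016, 0, 0, 0, 0.041, 1, -0.091, 0.024, 0, 0, 0, 0.041, 1, -0.089, 0.032, 0, 0, 0, 0.041]

```text
t: 2.02
position: [0.4984, -0.2646, 0.2559]
ee_rot: [-180.0, -0.0, 90.4]
force: [1.0, 1.0, 0.3]
opening: 0.0854
grip_force: 0.0
```

```bash
python3 - <<'E'
from h import *;from station import manip
c=manip.camera("wrist");cv2.imwrite("pics/w1.png",c["pixels"]);np.savez("pics/w1.npz",**c)
s=manip.state();print(s['t'],s['position'],s['ee_rot'],s['joint_positions'],s['force'])
E
```

```text
2.075 [ 0.50052936 -0.26991462  0.25328928] [-1.79895736e+02  1.09937608e-01  9.01183413e+01] [-28.25140427  12.59651868  11.21190913  88.65489439  -0.14627591
  61.63040493] [ 0.17560222 -1.91316875 -2.03748994]
```

View pics/w1.png

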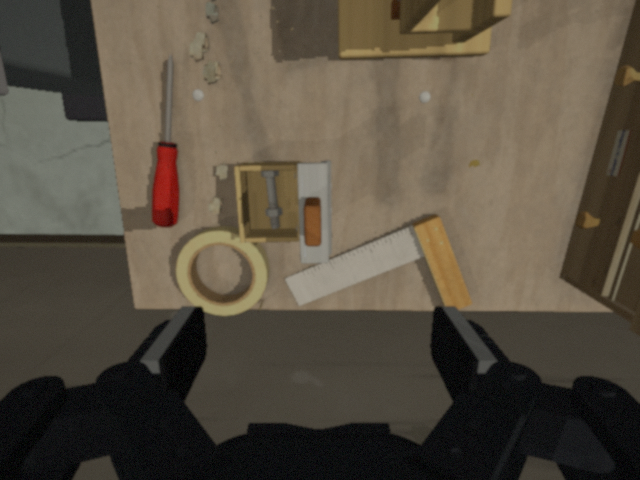

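Wrist view: the bridge spans (298–330, 162–263), its grip block (305–320, 198–246), the rail end is at top right (≈440,30). The tray is nearly square to the image.

```bash
python3 - <<'E'
from h import *;from station import manip
np.set_printoptions(precision=4,suppress=True)
c=manip.camera("wrist");np.savez("pics/w2.npz",**c);s=manip.state();print(s['position'],s['ee_rot'])
hsv=cv2.cvtColor(c["pixels"],cv2.COLOR_BGR2HSV)[150:275,230:345]
m=cv2.inRange(hsv,(3,150,60),(14,255,255))
n,l,st,ce=cv2.connectedComponentsWithStats(m);i=1+st[1:,4].argmax()
pts=np.argwhere(l==i)[:,::-1]+[230,150]
print("block",st[i]+[230,150,0,0,0],cv2.minAreaRect(pts.astype(np.float32)),ray(c,ce[i]+[230,150],.139))
m=cv2.inRange(hsv,(0,0,125),(180,40,255))
m[:, :60]=0
m=cv2.morphologyEx(m,cv2.MORPH_OPEN,np.ones((3,3)))
n,l,st,ce=cv2.connectedComponentsWithStats(m);i=1+st[1:,4].argmax();print("bridge",st[i]+[230,150,0,0,0])
pts=np.argwhere(l==i)[:,::-1]+[230,150]
b=cv2.boxPoints(cv2.minAreaRect(pts.astype(np.float32)));print(b,ray(c,b,.097))
# left edge columns per row
for v in range(170,262,12):
    q=pts[pts[:,1]==v][:,0];
    if len(q):print(v,q.min(),q.max(),ray(c,[[q.min(),v],[q.max()+1,v]],.097)[:,:2].ravel())
E
```

```text
[ 0.4992 -0.267   0.2533] [-179.8363   -0.0309   90.3209]
block [302 193  16  46 635] ((309.5, 215.5), (45.0, 15.0), 90.0) [[ 0.4942 -0.2631  0.139 ]]
bridge [ 290  157   55  118 2716]
[[290. 157.]
 [344. 157.]
 [344. 274.]
 [290. 274.]] [[ 0.4768 -0.2216  0.097 ]
 [ 0.5228 -0.2215  0.097 ]
 [ 0.525  -0.3282  0.097 ]
 [ 0.4747 -0.3283  0.097 ]]
170 295 325 [ 0.4809 -0.2325  0.5075 -0.2325]
182 296 325 [ 0.4816 -0.2428  0.5076 -0.2427]
194 319 325 [ 0.5016 -0.2532  0.5077 -0.2532]
206 319 325 [ 0.5016 -0.2639  0.5078 -0.2639]
218 320 326 [ 0.5025 -0.2748  0.5087 -0.2747]
230 298 327 [ 0.4827 -0.2859  0.5097 -0.2858]
242 298 326 [ 0.4826 -0.2971  0.5089 -0.2971]
254 299 344 [ 0.4833 -0.3086  0.5255 -0.3086]
```

>>> apply_moves:
  increments: [1, 0.002, -0.008, 0.06, 0, 0, -0.008, 1, 0, 0, 0.07, 0, 0, 0, 1, 0, 0, 0.07, 0, 0, 0, 1, 0, 0, 0.047, 0, 0, 0, 1, 0, 0, 0, 0, 0, 0]

```text
t: 2.75
position: [0.4913, -0.2603, 0.1058]
ee_rot: [-179.8, -0.1, 91.6]
force: [0.4, -0.4, -0.1]
opening: 0.0854
grip_force: 0.0
```

```bash
python3 - <<'E'
from h import *;from station import manip
c=manip.camera("wrist");np.savez("pics/w3.npz",**c);cv2.imwrite("pics/w3.png",c["pixels"]);s=manip.state();print(s['position'],s['ee_rot'],s['force'],s['t'])
E
```

```text
[ 0.49242359 -0.26089708  0.10773054] [-1.79906664e+02 -5.69818308e-02  9.16175812e+01] [ 0.267712   -0.20558343  0.51127492] 2.8
```

View pics/w3.png

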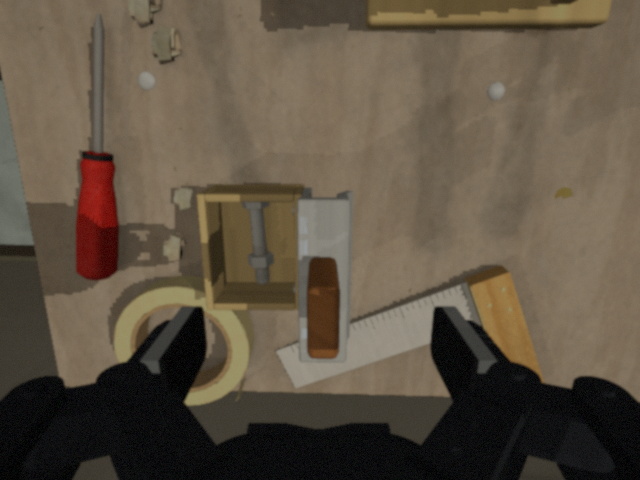

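The wrist view shows the block (308–340, 258–357) centred between the fingers (tips at ≈205 and ≈433, middle 319), about 4 mm farther to −y than the tool.

>>> apply_moves:
  increments: [1, -0.007, 0.001, 0, 0, 0, 0, -1, 0, 0, 0, 0, 0, 0, -1, 0, 0, 0, 0, 0, 0, -1, 0, 0, 0, 0, 0, 0, -1, 0, 0, 0, 0, 0, 0]

```text
t: 3.42
position: [0.4939, -0.2658, 0.1081]
ee_rot: [180.0, 0.0, 91.6]
force: [-0.3, 0.6, -0.5]
opening: 0.0121
grip_force: 0.0
```

>>> apply_moves:
  increments: [-1, 0, 0, 0, 0, 0, 0, -1, 0, 0, 0, 0, 0, 0, -1, 0, 0, 0, 0, 0, 0, -1, 0, 0, 0, 0, 0, 0, -1, 0, 0, 0, 0, 0, 0]

```text
t: 4.05
position: [0.4939, -0.2658, 0.108]
ee_rot: [180.0, -0.0, 91.6]
force: [0.0, -0.8, 0.9]
opening: 0.0002
grip_force: 0.0
```

```bash
python3 - <<'E'
from h import *;from station import manip
np.set_printoptions(precision=4,suppress=True)
c=manip.camera("wrist");np.savez("pics/w4.npz",**c);t=manip.camera("side");s=manip.state();print(s['position'],s['ee_rot'],s['opening'],s['t'])
p=np.array(s['position'])
print(proj(c,[p,p+[0,0,.0187],[.494,-.266,.139],[.494,-.266,.118]]))
a=c["pixels"];b=cv2.resize(t["pixels"][120:240,300:460],None,fx=3,fy=3,interpolation=cv2.INTER_CUBIC)
cv2.imwrite("pics/v4.png",np.hstack([cv2.resize(a[150:480,150:500],(382,360)),b[:,:400]]))
np.savez("pics/s4.npz",**t)
E
```

```text
[ 0.4939 -0.2658  0.108 ] [179.9981  -0.0003  91.5863] 0.00013956977051554018 4.15
[[317.4314 280.678 ]
 [317.4155 296.6608]
 [317.6727 309.5479]
 [317.6629 289.2173]]
```

View pics/v4.png

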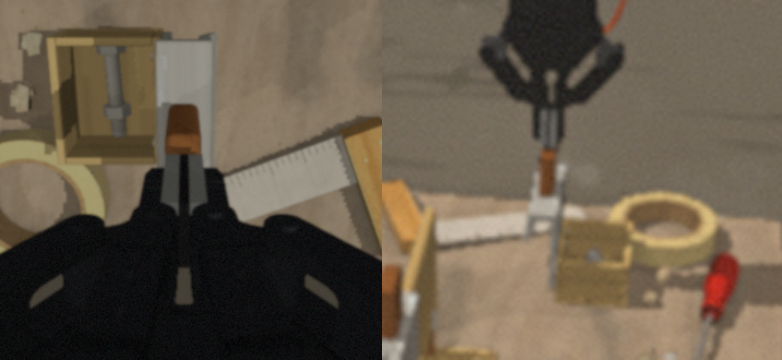

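The left crop shows the shut fingers ending at the block's near end and the block still visible beyond (165–200,105–155); the side crop shows the shut fingertips directly above/behind the block. The fingers closed on nothing, so I'll check the geometry.

```bash
python3 - <<'E'
from h import *
np.set_printoptions(precision=4,suppress=True)
def mask(c,x0,y0,x1,y1,lo=(3,130,40),hi=(14,255,255)):
    h=cv2.cvtColor(c["pixels"],cv2.COLOR_BGR2HSV)[y0:y1,x0:x1]
    n,l,st,ce=cv2.connectedComponentsWithStats(cv2.inRange(h,lo,hi));i=1+st[1:,4].argmax()
    return st[i]+[x0,y0,0,0,0]
blk=np.array([[.494+a,-.266+b,z] for z in(.097,.139) for a in(-.007,.007) for b in(-.017,.017)])
for n in("w3","w4"):
    c=np.load(f"pics/{n}.npz");print(n,mask(c,290,230,350,400));print(proj(c,blk).round(0).tolist())
    print("cam",-c["R"].T@c["t"])
s=np.load("pics/s4.npz");s0=np.load("pics/side0.npz")
print("side",mask(s0,345,160,370,190),mask(s,345,160,372,190));print(proj(s,blk).round(0).tolist());print(proj(s,[.494,-.266,.108]))
c=np.load("pics/w4.npz")["pixels"];print(c[240:350:8,318].tolist());print(c[300,296:345:3].tolist())
p=s["pixels"];print([ [v,p[v,355].tolist(),p[v,358].tolist()] for v in range(150,190,3)])
E
```

```text
w3 [ 308  258   31  100 2523]
[[308.0, 314.0], [310.0, 253.0], [334.0, 314.0], [337.0, 254.0], [306.0, 359.0], [307.0, 286.0], [338.0, 360.0], [342.0, 287.0]]
cam [ 0.4902 -0.1876  0.2826]
w4 [ 302  246   31   46 1146]
[[304.0, 302.0], [305.0, 242.0], [330.0, 303.0], [332.0, 242.0], [300.0, 345.0], [302.0, 271.0], [333.0, 346.0], [336.0, 272.0]]
cam [ 0.492  -0.1927  0.2846]
side [353 167   5  18  71] [353 170   5  15  58]
[[358.0, 180.0], [357.0, 186.0], [353.0, 180.0], [352.0, 186.0], [359.0, 166.0], [357.0, 172.0], [354.0, 166.0], [352.0, 172.0]]
[[355.0011 179.2016]]
[[125, 135, 138], [20, 40, 64], [17, 36, 63], [19, 41, 66], [21, 45, 73], [41, 76, 118], [28, 47, 77], [15, 13, 13], [0, 0, 0], [18, 12, 14], [14, 11, 16], [16, 20, 19], [18, 14, 16], [24, 22, 23]]
[[96, 103, 107], [94, 100, 102], [69, 72, 72], [67, 71, 69], [66, 69, 70], [65, 68, 67], [44, 46, 46], [13, 11, 11], [10, 2, 11], [53, 56, 56], [64, 70, 71], [68, 72, 71], [67, 71, 70], [85, 91, 93], [131, 140, 144], [126, 134, 138], [107, 117, 119]]
[[150, [54, 62, 65], [38, 43, 46]], [153, [46, 56, 65], [38, 39, 43]], [156, [51, 53, 55], [47, 47, 50]], [159, [68, 73, 77], [63, 66, 68]], [162, [68, 72, 75], [58, 62, 63]], [165, [71, 76, 80], [61, 63, 63]], [168, [68, 72, 76], [63, 75, 85]], [171, [42, 80, 131], [77, 92, 109]], [174, [36, 62, 98], [97, 111, 124]], [177, [35, 62, 100], [124, 137, 147]], [180, [37, 63, 101], [103, 113, 122]], [183, [33, 60, 97], [95, 103, 111]], [186, [143, 156, 163], [139, 151, 156]], [189, [160, 173, 181], [145, 156, 162]]]
```

```bash
python3 - <<'E'
from h import *
np.set_printoptions(precision=4,suppress=True)
w=np.load("pics/w4.npz");s=np.load("pics/s4.npz")
print(tri(w,(318,291),s,(355.5,169)))
g=w["pixels"].max(2);print("wrist cols 304,330 rows 240..310 step4",g[240:312:4,304].tolist(),g[240:312:4,331].tolist())
print(proj(w,[[.494,-.255,.108],[.494,-.255,.14]]))
s0=np.load("pics/side0.npz");print(proj(s0,[.1408,.5053,.1966]))
d=cv2.absdiff(s["pixels"],s0["pixels"]).max(2)[130:200,335:380];ys,xs=np.nonzero(d>25)
for v in range(150,190,2):
    q=xs[ys==v-130];print(v,(q.min()+335,q.max()+335,len(q)) if len(q) else None)
E
```

```text
[ 0.4931 -0.2552  0.1446]
wrist cols 304,330 rows 240..310 step4 [145, 115, 93, 79, 71, 67, 64, 66, 65, 92, 99, 88, 85, 67, 68, 71, 70, 68] [142, 140, 130, 104, 97, 89, 83, 81, 79, 110, 106, 109, 114, 71, 68, 66, 71, 72]
[[318.262  260.1437]
 [318.3949 286.2349]]
[[569.2709 442.052 ]]
150 (np.int64(341), np.int64(371), 31)
152 (np.int64(344), np.int64(369), 25)
154 (np.int64(348), np.int64(367), 20)
156 (np.int64(350), np.int64(360), 11)
158 (np.int64(350), np.int64(360), 9)
160 (np.int64(350), np.int64(360), 8)
162 (np.int64(350), np.int64(360), 9)
164 (np.int64(350), np.int64(360), 8)
166 (np.int64(351), np.int64(359), 4)
168 (np.int64(354), np.int64(357), 4)
170 (np.int64(354), np.int64(356), 3)
172 None
174 None
176 None
178 None
180 None
182 None
184 None
186 None
188 None
```

Both views agree: the shut fingertips truly end at z ≈ 0.143, some 35 mm above the reported TCP, so they closed over the block. I'll reopen and go lower.

>>> apply_moves:
  increments: [1, 0, 0, 0, 0, 0, 0, 1, 0, 0, 0, 0, 0, 0, 1, 0, 0, 0, 0, 0, 0, 1, 0, 0, 0, 0, 0, 0, 1, 0, 0, 0, 0, 0, 0]

```text
t: 4.78
position: [0.4939, -0.2658, 0.108]
ee_rot: [180.0, 0.0, 91.6]
force: [-0.3, 0.1, 0.2]
opening: 0.0854
grip_force: 0.0
```

>>> apply_moves:
  increments: [1, 0, 0, 0.015, 0, 0, 0, 1, 0, 0, 0.015, 0, 0, 0, 1, 0, 0, 0.015, 0, 0, 0, 1, 0, 0, 0.013, 0, 0, 0, 1, 0, 0, 0, 0, 0, 0]

```text
t: 5.4
position: [0.4933, -0.2655, 0.0722]
ee_rot: [-179.9, -0.0, 91.6]
force: [0.5, -0.8, 0.7]
opening: 0.0852
grip_force: 0.0
```

>>> apply_moves:
  increments: [-1, 0, 0, 0, 0, 0, 0, -1, 0, 0, 0, 0, 0, 0, -1, 0, 0, 0, 0, 0, 0, -1, 0, 0, 0, 0, 0, 0, -1, 0, 0, 0, 0, 0, 0]

```text
t: 6.02
position: [0.4942, -0.2659, 0.0736]
ee_rot: [180.0, 0.0, 91.6]
force: [1.0, -0.1, 1.8]
opening: 0.0137
grip_force: 59.2
```

>>> apply_moves:
  increments: [-1, 0, 0, -0.02, 0, 0, 0, -1, 0, 0, -0.05, 0, 0, 0, -1, 0, 0, -0.06, 0, 0, 0, -1, 0, 0, -0.06, 0, 0, 0, -1, 0, 0, -0.038, 0, 0, 0]

```text
t: 6.65
position: [0.494, -0.2659, 0.2123]
ee_rot: [179.9, 0.0, 91.6]
force: [-0.2, 0.1, -2.7]
opening: 0.0132
grip_force: 58.8
```

>>> apply_moves:
  increments: [-1, 0.05, 0.01, 0, 0, 0, 0, -1, 0.08, 0.02, 0, 0, 0, 0, -1, 0.08, 0.02, 0, 0, 0, 0, -1, 0.08, 0.02, 0, 0, 0, 0, -1, 0.068, 0.017, 0, 0, 0, 0]

```text
t: 7.28
position: [0.54, -0.0479, 0.2104]
ee_rot: [-180.0, -0.0, 91.6]
force: [0.1, -0.6, -3.0]
opening: 0.0129
grip_force: 58.8
```

>>> apply_moves:
  increments: [-1, 0, 0, 0, 0, 0, 0, -1, 0, 0, 0, 0, 0, 0, -1, 0, 0, 0, 0, 0, 0]

```text
t: 7.65
position: [0.5399, -0.0506, 0.2101]
ee_rot: [-180.0, 0.0, 91.5]
force: [-0.2, -0.6, -2.3]
opening: 0.0134
grip_force: 58.8
```

```bash
python3 - <<'E'
from h import *;from station import manip
s=manip.state();print(s['position'],s['ee_rot'],s['force'],s['moment'],s['t'],s['opening'])
ims=[]
for n in("wrist","top","side"):
    c=manip.camera(n);np.savez(f"pics/{n}5.npz",**c);ims.append(c["pixels"])
a=cv2.resize(ims[0],(480,360));b=cv2.resize(ims[1][195:275,240:400],(320,160),interpolation=cv2.INTER_CUBIC)
d=cv2.resize(ims[2][155:340,250:370],(320,493))
b=cv2.resize(ims[1][190:280,240:400],(800-0,450))[:,:]
im=np.zeros((600,800,3),np.uint8);im[:240,:320]=cv2.resize(ims[0],(320,240));im[:240,330:786]=cv2.resize(ims[2][170:290,230:458],(456,240));im[245:600,:640]=cv2.resize(ims[1][190:279,240:400],(640,355),interpolation=cv2.INTER_CUBIC)
cv2.imwrite("pics/v5.png",im)
E
```

```text
[ 0.53986588 -0.05063287  0.21008046] [-1.79989035e+02  1.44741408e-02  9.15074075e+01] [-0.23369934 -0.59584553 -2.29925046] [-0.00793703 -0.04886377 -0.02380545] 7.65 0.013352559842963874
```

View pics/v5.png

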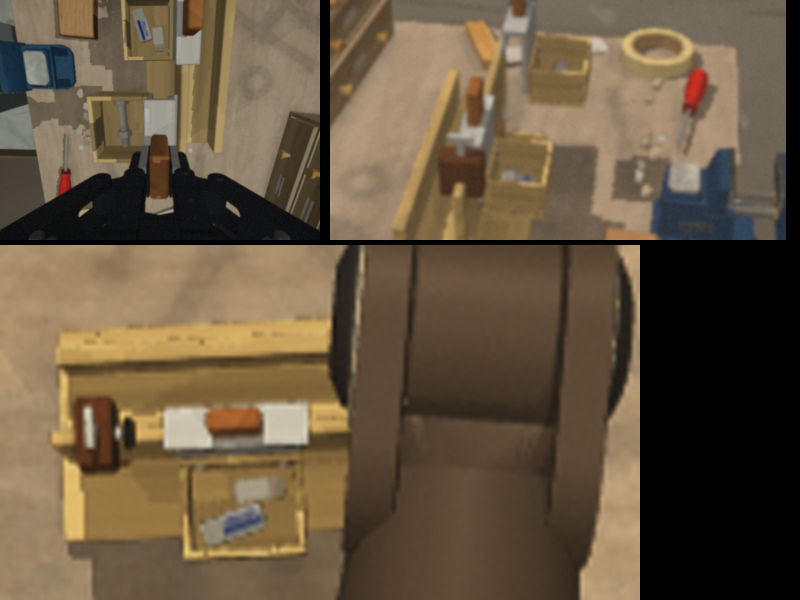

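The tray is held level and clear; in the wrist inset the rail top runs at full-scale columns ≈355–380 between the hung tray (above) and the held tray. I'll measure the rail line in this image.

```bash
python3 - <<'E'
from h import *
np.set_printoptions(precision=4,suppress=True)
c=np.load("pics/wrist5.npz");g=c["pixels"]
for v in range(135,190,10):
    print(v,g[v,335:400:2].max(1).tolist())
e=proj(c,[[.568,-.03,.16],[.568,0,.16]]);print(e)
# held tray bridge & block in world
print("bridge row profiles (z=.097+.1365=.2335)")
for v in (200,225,250): print(v,g[v,270:372:2].max(1).tolist())
print(proj(c,[[.5399,-.02,.2335],[.5399,-.0046,.2335]]))
E
```

```text
135 [124, 124, 117, 111, 108, 112, 109, 89, 75, 72, 74, 77, 83, 93, 124, 148, 162, 164, 167, 168, 165, 154, 159, 166, 168, 171, 169, 136, 120, 118, 116, 112, 110]
145 [124, 122, 118, 113, 113, 109, 107, 93, 76, 73, 73, 75, 82, 95, 128, 148, 161, 163, 159, 163, 161, 150, 162, 167, 168, 169, 149, 125, 121, 118, 114, 110, 109]
155 [125, 122, 117, 114, 112, 110, 108, 88, 75, 72, 73, 75, 74, 88, 119, 144, 153, 157, 160, 161, 159, 152, 162, 166, 168, 154, 124, 123, 120, 118, 115, 111, 108]
165 [123, 121, 118, 118, 113, 109, 106, 85, 75, 72, 70, 71, 73, 94, 125, 145, 155, 158, 161, 161, 157, 151, 165, 168, 172, 173, 158, 124, 121, 116, 113, 111, 110]
175 [124, 121, 116, 111, 108, 111, 105, 86, 76, 69, 72, 71, 77, 97, 126, 147, 155, 159, 163, 162, 157, 154, 165, 168, 170, 159, 126, 120, 118, 113, 113, 110, 111]
185 [124, 120, 117, 115, 115, 118, 108, 83, 76, 73, 70, 75, 75, 101, 131, 150, 158, 158, 162, 164, 155, 157, 166, 170, 165, 135, 124, 120, 119, 117, 114, 110, 111]
[[364.6544 218.4384]
 [367.7557 168.4149]]
bridge row profiles (z=.097+.1365=.2335)
200 [114, 116, 114, 113, 113, 115, 113, 106, 115, 117, 128, 133, 131, 130, 131, 130, 132, 132, 132, 132, 129, 130, 130, 129, 129, 130, 130, 132, 130, 129, 131, 132, 131, 136, 133, 135, 134, 132, 128, 129, 128, 130, 115, 79, 76, 93, 122, 146, 158, 160, 161]
225 [126, 129, 127, 125, 127, 128, 129, 124, 114, 137, 163, 179, 179, 170, 163, 157, 158, 159, 161, 159, 159, 157, 159, 160, 159, 159, 160, 161, 159, 159, 159, 162, 161, 163, 163, 162, 163, 161, 158, 153, 140, 128, 100, 72, 75, 104, 131, 150, 157, 161, 162]
250 [121, 118, 117, 115, 117, 127, 127, 128, 123, 128, 158, 170, 167, 162, 161, 159, 158, 160, 160, 159, 159, 158, 158, 160, 159, 157, 160, 160, 159, 157, 156, 156, 155, 155, 156, 157, 155, 154, 153, 146, 133, 124, 87, 76, 82, 114, 139, 155, 158, 162, 162]
[[319.3311 233.7957]
 [320.3466 197.0311]]
```

```bash
python3 - <<'E'
from h import *
np.set_printoptions(precision=4,suppress=True)
c=np.load("pics/wrist5.npz");g=cv2.GaussianBlur(c["pixels"],(3,3),0).max(2).astype(float)
def fit(rows,lo,hi,lev,z,rise):
    P=[]
    for v in rows:
        r=g[v,lo:hi];k=[i for i in range(len(r)-1) if (r[i]<lev<=r[i+1] if rise else r[i]>=lev>r[i+1])]
        if k:i=k[0];P.append([lo+i+(lev-r[i])/(r[i+1]-r[i]),v])
    P=np.array(P);W=ray(c,P,z);f=np.polyfit(W[:,1],W[:,0],1)
    for _ in range(3):
        e=W[:,0]-np.polyval(f,W[:,1]);k=abs(e)<2*e.std()+1e-5;f=np.polyfit(W[k,1],W[k,0],1)
    print(len(P),"x@y=0",f[1],"x@-.05",np.polyval(f,-.05),"yaw",-np.degrees(np.arctan(f[0])),"rms",e.std())
print("rail front");fit(range(128,195),350,372,118,.160,True)
print("rail front lower");fit(range(195,290),350,372,118,.160,True)
print("held bridge front");fit(range(212,262),276,300,145,.2335,True)
print("held bridge back");fit(range(212,262),335,362,110,.2335,False)
c=np.load("pics/top0.npz");g=cv2.GaussianBlur(c["pixels"],(3,3),0).max(2).astype(float)
for u in (327,340,355): print(u,g[228:242,u].round().tolist())
E
```

```text
rail front
67 x@y=0 0.5648697589679197 x@-.05 0.5673035528851637 yaw 2.786722883061399 rms 0.0006899808730978992
rail front lower
95 x@y=0 0.5649641346507317 x@-.05 0.5665184702137016 yaw 1.7805639325695461 rms 0.00012803553196867
held bridge front
50 x@y=0 0.5266951378606601 x@-.05 0.5280264819448882 yaw 1.5252475480706438 rms 9.468400278971047e-05
held bridge back
50 x@y=0 0.5534035324930974 x@-.05 0.5547405060965197 yaw 1.5316939121151214 rms 2.5871385954465267e-05
327 [137.0, 165.0, 194.0, 200.0, 192.0, 190.0, 195.0, 184.0, 144.0, 101.0, 86.0, 90.0, 101.0, 117.0]
340 [157.0, 185.0, 196.0, 188.0, 183.0, 194.0, 194.0, 164.0, 118.0, 91.0, 88.0, 95.0, 111.0, 125.0]
355 [197.0, 204.0, 199.0, 199.0, 200.0, 199.0, 180.0, 138.0, 100.0, 88.0, 92.0, 94.0, 91.0, 98.0]
```

>>> apply_moves:
  increments: [-1, 0, 0.025, 0, 0, 0, -0.002, -1, -0.001, 0.025, 0, 0, 0, 0, -1, 0, 0, 0.03, 0, 0, 0, -1, 0, 0, 0.033, 0, 0, 0, -1, 0, 0, 0, 0, 0, 0]

```text
t: 8.43
position: [0.57, -0.0493, 0.1703]
ee_rot: [-179.8, -0.0, 91.8]
force: [0.0, 0.4, -2.4]
opening: 0.0127
grip_force: 59.2
```

>>> apply_moves:
  increments: [-1, 0, 0, 0.005, 0, 0, 0, -1, 0, 0, 0.005, 0, 0, 0, -1, 0, 0, 0.003, 0, 0, 0, -1, 0, 0, 0, 0, 0, 0, -1, 0, 0, 0, 0, 0, 0]

```text
t: 9.05
position: [0.5701, -0.0494, 0.1646]
ee_rot: [180.0, 0.0, 91.8]
force: [-0.4, 0.2, -2.6]
opening: 0.0135
grip_force: 59.2
```

>>> apply_moves:
  increments: [-1, 0, 0, 0.004, 0, 0, 0, -1, 0, 0, 0.004, 0, 0, 0, -1, 0, 0, 0.004, 0, 0, 0, -1, 0, 0, 0.004, 0, 0, 0, -1, 0, 0, 0, 0, 0, 0]

```text
t: 9.68
position: [0.5699, -0.0493, 0.1545]
ee_rot: [-180.0, -0.0, 91.8]
force: [0.1, -0.1, -2.7]
opening: 0.0131
grip_force: 59.2
```

>>> apply_moves:
  increments: [-1, 0, 0, 0.004, 0, 0, 0, -1, 0, 0, 0.004, 0, 0, 0, -1, 0, 0, 0.003, 0, 0, 0, -1, 0, 0, 0.002, 0, 0, 0, -1, 0, 0, 0, 0, 0, 0]

```text
t: 10.3
position: [0.57, -0.0493, 0.1469]
ee_rot: [-180.0, -0.0, 91.8]
force: [-0.3, 0.2, -3.3]
opening: 0.0132
grip_force: 59.2
```

>>> apply_moves:
  increments: [-1, 0, 0, 0.002, 0, 0, 0, -1, 0, 0, 0.002, 0, 0, 0, -1, 0, 0, 0, 0, 0, 0]

```text
t: 10.68
position: [0.5702, -0.0493, 0.1447]
ee_rot: [180.0, 0.0, 91.8]
force: [0.6, 0.2, -1.9]
opening: 0.0129
grip_force: 59.4
```

>>> apply_moves:
  increments: [-1, 0, 0, 0.002, 0, 0, 0, -1, 0, 0, 0, 0, 0, 0]

```text
t: 10.92
position: [0.5702, -0.0492, 0.1445]
ee_rot: [179.9, 0.0, 91.8]
force: [-2.7, 1.2, 5.1]
opening: 0.0129
grip_force: 60.2
```

>>> apply_moves:
  increments: [-1, 0, 0, 0.002, 0, 0, 0, -1, 0, 0, 0, 0, 0, 0]

```text
t: 11.18
position: [0.5704, -0.0492, 0.1446]
ee_rot: [179.8, 0.0, 91.8]
force: [-5.8, 2.8, 12.0]
opening: 0.0129
grip_force: 61.5
```

>>> apply_moves:
  increments: [-1, 0, 0, -0.003, 0, 0, 0, -1, 0.003, 0, 0, 0, 0, 0, -1, 0.006, 0, 0, 0, 0, 0, -1, 0.006, 0, 0, 0, 0, 0, -1, 0.006, 0, 0, 0, 0, 0]

```text
t: 11.8
position: [0.5704, -0.0372, 0.1446]
ee_rot: [179.9, 0.1, 91.8]
force: [-0.9, -5.9, 5.1]
opening: 0.0129
grip_force: 60.5
```

>>> apply_moves:
  increments: [-1, 0.002, 0, -0.0015, 0, 0, 0, -1, 0.004, 0, 0, 0, 0, 0, -1, 0.004, 0, 0, 0, 0, 0, -1, 0, 0, 0, 0, 0, 0]

```text
t: 12.3
position: [0.5694, -0.0302, 0.1446]
ee_rot: [-180.0, -0.0, 91.8]
force: [-0.2, -1.7, -0.0]
opening: 0.0135
grip_force: 59.8
```

>>> apply_moves:
  increments: [-1, 0.004, 0, 0, 0, 0, 0, -1, 0.004, 0, 0, 0, 0, 0, -1, 0.004, 0, 0, 0, 0, 0, -1, 0.004, 0, 0, 0, 0, 0, -1, 0.004, 0, 0, 0, 0, 0]

```text
t: 12.92
position: [0.5688, -0.0187, 0.1446]
ee_rot: [-180.0, 0.0, 91.8]
force: [-1.2, -1.9, -2.3]
opening: 0.013
grip_force: 59.4
```

>>> apply_moves:
  increments: [-1, 0.004, 0, 0, 0, 0, 0, -1, 0.004, 0, 0, 0, 0, 0, -1, 0.004, 0, 0, 0, 0, 0]

```text
t: 13.3
position: [0.5687, -0.0113, 0.1447]
ee_rot: [-180.0, -0.0, 91.8]
force: [-1.0, -1.6, -2.7]
opening: 0.013
grip_force: 59.3
```

>>> apply_moves:
  increments: [-1, 0.003, 0, 0.0008, 0, 0, 0, -1, 0.003, 0, 0, 0, 0, 0, -1, 0, 0, 0, 0, 0, 0]

```text
t: 13.68
position: [0.5689, -0.0078, 0.1446]
ee_rot: [180.0, -0.0, 91.8]
force: [-0.1, -1.9, -0.4]
opening: 0.0135
grip_force: 59.5
```

```bash
python3 - <<'E'
from h import *;from station import manip
c=manip.camera("wrist");np.savez("pics/w6.npz",**c);s=manip.camera("side");np.savez("pics/s6.npz",**s);t=manip.camera("top")
im=np.zeros((600,800,3),np.uint8)
im[:300,:400]=cv2.resize(c["pixels"],(400,300));im[:300,400:]=cv2.resize(s["pixels"][190:310,250:410],(400,300),interpolation=cv2.INTER_CUBIC)
im[300:,:]=cv2.resize(t["pixels"][200:275,240:340],(400*2,300*2),interpolation=cv2.INTER_CUBIC)[100:400]
cv2.imwrite("pics/v6.png",im);print(manip.state()['force'],manip.state()['position'])
E
```

```text
[-0.51063508 -0.88254129 -0.10888663] [ 0.56891101 -0.0077354   0.14460537]
```

View pics/v6.png

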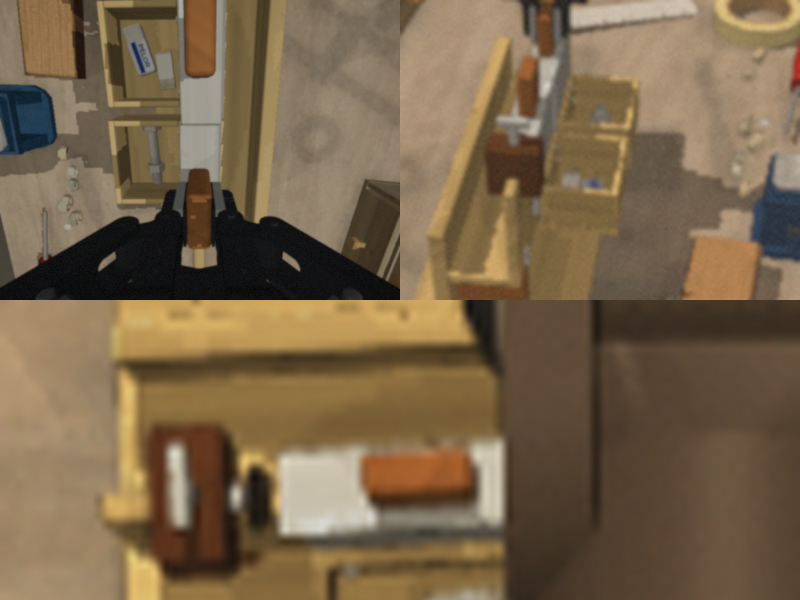

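The trays touch bridge to bridge (wrist inset seam at row ≈125), and the top inset shows about 10 of its enlarged pixels (≈3 mm) between buffer (268) and the hung bridge's left end (279). Creep on.

>>> apply_moves:
  increments: [-1, 0.002, 0, 0, 0, 0, 0, -1, 0.002, 0, 0, 0, 0, 0, -1, 0, 0, 0, 0, 0, 0]

```text
t: 14.2
position: [0.5688, -0.0057, 0.1446]
ee_rot: [180.0, 0.0, 91.8]
force: [-1.1, -2.1, -0.0]
opening: 0.0133
grip_force: 59.6
```

>>> apply_moves:
  increments: [-1, 0.002, 0, 0, 0, 0, 0, -1, 0.002, 0, 0, 0, 0, 0, -1, 0, 0, 0, 0, 0, 0]

```text
t: 14.58
position: [0.5687, -0.0038, 0.1446]
ee_rot: [180.0, 0.1, 91.8]
force: [-0.1, -5.9, 1.1]
opening: 0.0129
grip_force: 59.8
```

>>> apply_moves:
  increments: [-1, 0.002, 0, 0, 0, 0, 0, -1, 0, 0, 0, 0, 0, 0]

```text
t: 14.82
position: [0.5687, -0.0032, 0.1446]
ee_rot: [180.0, 0.2, 91.8]
force: [-0.4, -8.8, 1.0]
opening: 0.0134
grip_force: 59.9
```

>>> apply_moves:
  increments: [-1, 0.002, 0, 0, 0, 0, 0, -1, 0, 0, 0, 0, 0, 0]

```text
t: 15.08
position: [0.5687, -0.0027, 0.1447]
ee_rot: [180.0, 0.2, 91.8]
force: [-0.9, -10.5, 2.1]
opening: 0.013
grip_force: 59.9
```

>>> apply_moves:
  increments: [-1, 0.0022, 0, 0, 0, 0, 0, -1, 0, 0, 0, 0, 0, 0, -1, 0, 0, 0, 0, 0, 0, -1, 0, 0, 0, 0, 0, 0, -1, 0, 0, 0, 0, 0, 0]

```text
t: 15.7
position: [0.5687, -0.0019, 0.1447]
ee_rot: [180.0, 0.3, 91.7]
force: [-0.9, -12.0, 2.0]
opening: 0.0128
grip_force: 59.9
```

>>> apply_moves:
  increments: [-1, 0, 0, 0, 0, 0, 0, -1, 0, 0, 0, 0, 0, 0, -1, 0, 0, 0, 0, 0, 0, -1, -0.0015, 0, 0, 0, 0, 0, -1, -0.0015, 0, 0, 0, 0, 0]

```text
t: 16.32
position: [0.5687, -0.002, 0.1446]
ee_rot: [180.0, 0.1, 91.8]
force: [-0.6, -4.5, 0.7]
opening: 0.0137
grip_force: 59.8
```

>>> apply_moves:
  increments: [-1, -0.001, 0, 0, 0, 0, 0, -1, 0, 0, 0, 0, 0, 0]

```text
t: 16.58
position: [0.5687, -0.0021, 0.1446]
ee_rot: [180.0, 0.0, 91.8]
force: [-0.7, -5.3, 1.8]
opening: 0.0132
grip_force: 59.9
```

>>> apply_moves:
  increments: [-1, -0.001, 0, 0, 0, 0, 0, -1, 0, 0, 0, 0, 0, 0]

```text
t: 16.82
position: [0.5687, -0.0023, 0.1446]
ee_rot: [180.0, -0.0, 91.8]
force: [-0.9, -3.0, 2.2]
opening: 0.0134
grip_force: 59.9
```

>>> apply_moves:
  increments: [1, 0, 0, 0, 0, 0, 0, 1, 0, 0, 0, 0, 0, 0, 1, 0, 0, 0, 0, 0, 0, 1, 0, 0, 0, 0, 0, 0, 1, 0, 0, 0, 0, 0, 0]

```text
t: 17.45
position: [0.5686, -0.0023, 0.1444]
ee_rot: [-180.0, -0.0, 91.8]
force: [0.1, -0.4, -0.2]
opening: 0.0851
grip_force: 0.0
```

>>> apply_moves:
  increments: [1, 0, 0, -0.03, 0, 0, 0, 1, 0, 0, -0.06, 0, 0, 0, 1, 0, 0, -0.06, 0, 0, 0, 1, 0, 0, -0.05, 0, 0, 0, 1, 0, 0, 0, 0, 0, 0]

```text
t: 18.08
position: [0.5697, -0.0024, 0.267]
ee_rot: [179.7, 0.0, 91.8]
force: [0.1, 0.6, -1.0]
opening: 0.0854
grip_force: 0.0
```

>>> apply_moves:
  increments: [1, -0.09, -0.04, 0, 0, 0, 0, 1, -0.09, -0.04, 0, 0, 0, 0, 1, -0.09, -0.04, 0, 0, 0, 0, 1, -0.05, -0.04, 0, 0, 0, 0, 1, 0, 0, 0, 0, 0, 0]

```text
t: 18.7
position: [0.4772, -0.1991, 0.2635]
ee_rot: [-179.9, -0.0, 91.6]
force: [-0.3, 0.2, -0.7]
opening: 0.0854
grip_force: 0.0
```

```bash
python3 - <<'E'
from h import *;from station import manip
c=manip.camera("wrist");s=manip.camera("side");t=manip.camera("top");np.savez("pics/t7.npz",**t)
im=np.zeros((600,800,3),np.uint8)
im[:300,:400]=cv2.resize(c["pixels"],(400,300));im[:300,400:]=cv2.resize(s["pixels"][190:310,250:410],(400,300),interpolation=cv2.INTER_CUBIC)
im[300:,:]=cv2.resize(t["pixels"][210:270,240:400],(800,300),interpolation=cv2.INTER_CUBIC)
cv2.imwrite("pics/v7.png",im);print(manip.state()['force'],manip.state()['position'],manip.state()['t'])
E
```

```text
[ 0.76697441 -0.03986118 -0.44665967] [ 0.47891471 -0.19686179  0.263728  ] 18.85
```

View pics/v7.png

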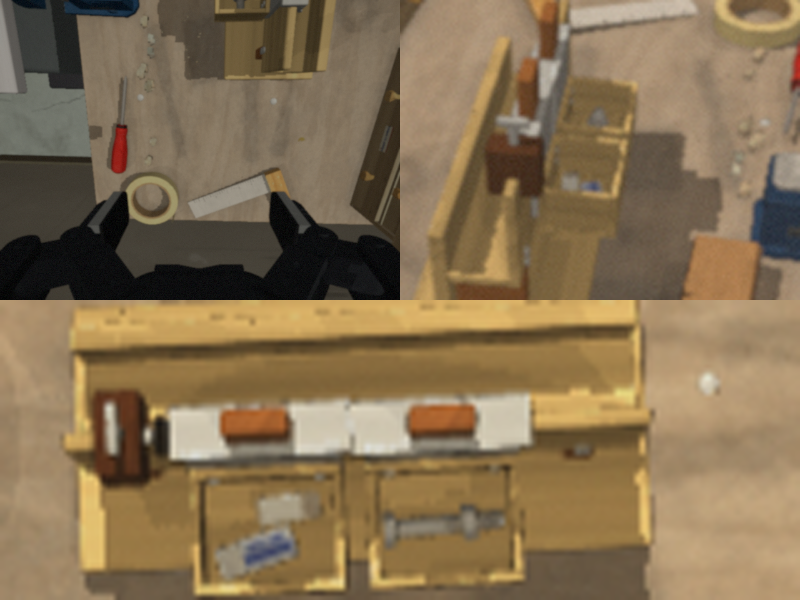

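Both trays hang level and bridge to bridge (seam ≈(351,425)), the left one at the buffer (≈165,435), with the gripper clear and nothing else moved.

```bash
python3 -c "
from station import manip
print(manip.sign_off())"
```

```text
the job is handed in; nothing more can be done
None
```

The loose tray is hung on the rail and slid left, the pair was pressed against the buffer at about 10 N (estimated: 12 N felt at the wrist, less friction) and let go, and in the last pictures both trays hang side by side and touching; the first grasp closed above the grip block and was redone lower, and the job is handed in at about 19 s.

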